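# Sweep squeezed lime halves into the scraps caddy and shut its lid

## Robot

A 6-joint arm with a two-finger parallel gripper is mounted at the origin on a cart in front of the work surface, level with it; the furniture and walls round the work are solid. World frame = base frame: x ahead of the robot, y to its left, z up, the work surface at z = 0. Lengths are in m, angles in rad, forces in N, time in s.
With the tool pointing down it reaches from about 0.35 to 0.975 m from the base axis. Payload 4.9 kg.
Tool frame: the origin (TCP) lies at the very end of the fingers, on their centre line; the grasp point (between the pads) lies 19 mm behind it; z points along the fingers, y is the line along which they close (so a half turn about z gives the same grasp; the last joint's range is limited). The gripper opens to 85 mm and grips with 20 to 120 N. Pads are 22 mm wide; open, the fingers measure 114 mm over their backs; the gripper's body (76 mm by 85 mm) begins 54 mm behind the grasp point. The pads swing forward as they close: fully open they stand 13 mm farther back than shut.
Start: joints at [-1.309, 0.053, 1.613, -0, 1.476, -0.119], TCP at [0.232, -0.58, 0.231] pointing down, gripper open.
Joint ranges: [-3.01, 3.01], [-1.01, 2.22], [0.06, 2.58], [-1.02, 4.17], [0.09, 2.62], [-3.14, 3.14]. Speed limits (rad/s): [2.57, 2.57, 3.14, 3.14, 3.14, 3.14].

## Interface

Orientations are given as a unit quaternion [w, x, y, z].
In Python, from plant import * gives the robot as it stands.
- The arm moves only by the tool jog_arm, never from a script. Its argument "moves" is a list that holds one entry, the list of rows, each a list of 7 numbers: the finger opening in cm, from 0 to 8.54, then the shift along the tool's x, y, z in cm, then the turn, a rotation vector about the tool's x, y, z in rad. A call has 1 to 20 rows; each row shifts and turns the commanded pose from where the row before left it, along the tool's axes as they then stand; what a row does not reach is not made up. A row lasts 1/12 s, in which the tool goes at most 41.7 mm and 7.16 degrees, less where a joint would pass 70% of its speed; a pose out of reach is approached as far as the arm can. A call is refused whole if a number of a shift passes 4.17 or a number of a turn 0.125, either way. A call with a gripper value outside its range is refused whole. The fingers move at their own pace and stop on an object; the grip force is fixed at half the most. Time passes only in rows, so rows that do not move let the fingers close. It gives the time, the measured TCP pose, the force, the opening and the grip force at its end, in the units of the state.
- state(): the state, without advancing time (a new reading comes with each control period).
- grab_frame(name): name is "scene" or "top"; returns a dict with "color" (420x560x3 uint8, blue, green, red), "depth" (420x560 float32, m along the optical axis (not along the pixel's ray), 0 where there is no reading), "fx", "fy", "cx", "cy" (pixels), "R" (3x3) and "t" (3): a world point X has camera coordinates R X + t. Camera axes: x right, y down, z forward; pixel columns grow to the right and rows downward; lengths in m; the calibration is good to about 2 mm. A picture is of the moment at which its call begins.
- job_done(): hands the job in; it is judged then, once.
Trained networks look in a picture, given as the dict that the camera call returned (one of the last four; its "shot" number tells which), for a name from the list of things; names that differ only in an ending like _2 or _b are one class to them, and where a whole thing is asked for, a point or a joint stands for the part that bears it (a point fixed in the world has none). Each returns a list of dicts, best first, with "p" (0 to 1); they miss things now and then, are a little off and sometimes report something else, mostly with a low value. They report only what shows in the picture. A call takes as long as a camera call.
- recognise(name, picture): "rect" ([centre column, centre row, width, height] in pixels, round what is visible of it).
- regions_of(name, picture): "pixels" (420x560 bool, what is visible of it) and "rect" ([centre column, centre row, width, height] in pixels, round what is visible of it).
The state is a dict: "time": time; "joint_pos": joint angles; "joint_vel": joint speeds; "joint_efforts": joint torques, N m; "tool_pos": TCP position; "tool_rot": TCP orientation; "contact_force": force on the tool from outside, world axes, zero at the start; "ft_torque": the same for the moment, N m; "gripper_width": opening from 0.0 (shut) to 1.0 (fully open); "grasp_force": force on a finger pad.
Only numpy, scipy, OpenCV 4.12 (cv2) and the standard library are available. Lean on these libraries where they do the work, as an engineer would, in place of code of your own. Each camera call takes 0.05 s, during which the arm holds its last target. There are 200 camera calls.

## Task

Clear the three squeezed lime halves off the wooden prep board: sweep them with your fingers, without picking them up, over the board's open end into the steel scraps caddy. When all three are in, push the caddy's lid down with your fingers until it is fully shut. Leave the garlic, the cup on the board and the other kitchen things where they stand.

Things in the scene. Friction and masses are not known exactly. Their poses are not given: they have to be found in the camera images.
- station: fixed wooden prep board, 216 mm along its own x, its scraps caddy at the -y end (right as seen from the robot). Origin on the worktop, z up, y along the board away from the caddy. The flat top is 70 mm above the origin, from y = -80 mm (open edge) to +233 mm; rails 12 mm wide, 10 mm high stand on it along both sides (inner faces x = -96, +96 mm) and the far end
- mouth_edge (a point): middle of the board's open edge (square, no rail), on the level of the wooden top; its axes are those of the station
- caddy_floor (a point): middle of the inner floor of the scraps caddy, an open steel box beyond the board's open edge: station x = -108 to +108 mm, y = -198 to -80 mm, walls 4 mm, rim 68 mm and floor 6 mm above the worktop; its axes are those of the station
- lid_hinge (a point): hinge line of the caddy's grey plastic lid, at its middle: along the station's x, at the caddy's outer rim (station y = -198 mm, 68.5 mm above its origin); its axes turn with the lid: y runs along the lid from the hinge to the free edge, z out of its outer face
- lid_tip (a point): middle of the lid's free edge, on the outer face; the lid is 216 mm wide, 116 mm from hinge to free edge and 5 mm thick
- lid (a joint): angle of the lid: 0 fully shut (level with the board top), 1.57 upright, 1.95 its stop, leaning away from the board. It starts standing open. A stiff friction hinge (0.12 N m) holds it wherever it is left, so it does not fall by itself; about 2 N at the free edge moves it
- lime_a_mid (a point): one of three squeezed lime halves (all alike): a green dome 43 mm across and 29 mm high, 22 g, lying cut face down on the board; this point is on its axis, 12 mm above the cut face; it slides when pushed low down and does not roll
- lime_b_mid (a point): one of three squeezed lime halves (all alike): a green dome 43 mm across and 29 mm high, 22 g, lying cut face down on the board; this point is on its axis, 12 mm above the cut face; it slides when pushed low down and does not roll
- lime_c_mid (a point): one of three squeezed lime halves (all alike): a green dome 43 mm across and 29 mm high, 22 g, lying cut face down on the board; this point is on its axis, 12 mm above the cut face; it slides when pushed low down and does not roll
- garlic: loose garlic bulb standing on the board near its far end, 60 mm across, 58 mm high, 39 g; origin at the centre of its underside; to be left alone
- espresso_cup: loose white espresso cup standing on the board near its far end, bowl 63 mm across, 51 mm high, 92 mm long with its handle; origin at the underside, midway along that length, handle to its own -y, bowl axis at its own y = +15 mm; to be left alone
- jam_jar: loose jam jar with pink content and white cap on the worktop to the left, 64 mm across, 96 mm high; origin at the centre of its underside; to be left alone
- mug_green: loose green mug on the worktop, far right, 86 x 125 mm with its handle, 96 mm high; origin at the underside; to be left alone
- lime_a: the lime half of point lime_a_mid; origin at the centre of its cut face, z out of the dome
- lime_b: the lime half of point lime_b_mid; origin at the centre of its cut face, z out of the dome
- lime_c: the lime half of point lime_c_mid; origin at the centre of its cut face, z out of the dome

How it is judged:
By the outcome, as a careful person would: the job done as asked, in the order asked, and still so for the second after the job is handed in, with the robot touching nothing.
It also fails if it takes over 53 s, if anything falls off the work surface, if the arm or the gripper's body presses on something with over 40 N, if the wrist force passes 120 N, or if a joint passes its speed limit or range.

## Working session

There is one attempt and no reset: what is moved stays moved. The work goes in short steps, Python scripts to look and compute and a tool call to move; the robot and the scene stay as the last step left them, time stands still between calls to the robot, and variables do not carry over. Pictures are saved under pics/ and viewed, at most 10 in all, crops included, and the job is handed in when it is done.

Besides the shell and the picture viewer there is one more tool, called after "Request:" in YAML: its name, and indented under it one key for each argument. jog_arm: Moves the arm, as the interface text tells. Its arguments: {"type":"object","properties":{"moves":{"type":"array"}},"required":["moves"]}

```bash
mkdir -p pics; cat > h.py <<'E'
from plant import *
import numpy as np, cv2
def pts(f,mask):
    v,u=np.nonzero(mask&(f["depth"]>0)); d=f["depth"][v,u]
    c=np.stack([(u-f["cx"])/f["fx"]*d,(v-f["cy"])/f["fy"]*d,d],1)
    return (c-f["t"])@f["R"]
E
python3 - <<'E'
from h import *
s=state();print(s["time"],s["tool_pos"],s["tool_rot"])
fs={n:grab_frame(n) for n in("scene","top")}
for n,f in fs.items():
    cv2.imwrite(f"pics/{n}0.png",f["color"])
    print(n,"cam at",-f["R"].T@f["t"])
    for o in("lime_a","garlic","espresso_cup","jam_jar","mug_green","lid","station"):
        for r in regions_of(o,f)[:4]:
            if r["p"]<.3: continue
            P=pts(f,r["pixels"])
            if len(P)<5: continue
            print(o,round(r["p"],2),np.round(r["rect"]),len(P),"lo",np.percentile(P,3,axis=0).round(3),"med",np.median(P,0).round(3),"hi",np.percentile(P,97,axis=0).round(3))
# board top rect
f=fs["top"];P=pts(f,f["depth"]>0)
Q=P[(abs(P[:,2]-.07)<.005)]
print(len(Q),cv2.minAreaRect(Q[:,:2].astype(np.float32)))
E
```

```text
0.0 [ 0.23211499 -0.57962338  0.23004964] [-1.02894751e-03  9.81932546e-01  1.89228469e-01 -6.22272410e-05]
scene cam at [0.00992515 0.15209832 1.14126054]
lime_a 0.7 [268. 249.  10.  17.] 174 lo [0.416 0.026 0.078] med [0.431 0.044 0.089] hi [0.452 0.061 0.097]
lime_a 0.59 [265. 211.  17.  18.] 170 lo [0.536 0.008 0.068] med [0.551 0.025 0.088] hi [0.575 0.043 0.098]
lime_a 0.51 [368. 148.  27.  40.] 848 lo [ 0.657 -0.407  0.008] med [ 0.698 -0.371  0.056] hi [ 0.741 -0.326  0.094]
lime_a 0.43 [258. 232.  15.  14.] 173 lo [0.486 0.051 0.071] med [0.499 0.071 0.088] hi [0.518 0.089 0.098]
garlic 0.72 [329. 178.  14.  18.] 205 lo [ 0.531 -0.246 -0.003] med [ 0.567 -0.174  0.158] hi [ 0.68  -0.163  0.183]
garlic 0.49 [198. 220.  23.  17.] 291 lo [0.556 0.196 0.088] med [0.574 0.219 0.106] hi [0.601 0.245 0.12 ]
espresso_cup 0.6 [198. 256.  30.  23.] 512 lo [0.429 0.199 0.074] med [0.468 0.23  0.096] hi [0.487 0.273 0.122]
espresso_cup 0.33 [257. 225. 162. 118.] 6890 lo [ 0.401 -0.129  0.014] med [0.522 0.132 0.07 ] hi [0.618 0.286 0.112]
jam_jar 0.71 [151. 273.  35.  35.] 724 lo [0.44 
[... 1103 characters left out ...]
 0.124]
espresso_cup 0.36 [368. 202.  48.  82.] 1739 lo [ 0.398 -0.179  0.076] med [ 0.488 -0.161  0.142] hi [ 0.581 -0.146  0.183]
jam_jar 0.83 [157. 309.  36.  38.] 916 lo [0.439 0.349 0.015] med [0.461 0.376 0.094] hi [0.497 0.405 0.1  ]
mug_green 0.7 [396. 124.  38.  52.] 1292 lo [ 0.657 -0.408  0.006] med [ 0.703 -0.371  0.057] hi [ 0.741 -0.327  0.098]
lid 0.7 [367. 204.  50.  84.] 1743 lo [ 0.396 -0.179  0.077] med [ 0.487 -0.161  0.144] hi [ 0.58  -0.146  0.183]
station 0.81 [284. 237. 215. 154.] 15599 lo [ 0.4   -0.168  0.005] med [0.506 0.041 0.071] hi [0.613 0.28  0.171]
9570 ((0.5571781396865845, -0.2645043134689331), (0.6080751419067383, 1.4914512634277344), 0.04551037400960922)
```

View pics/top0.png

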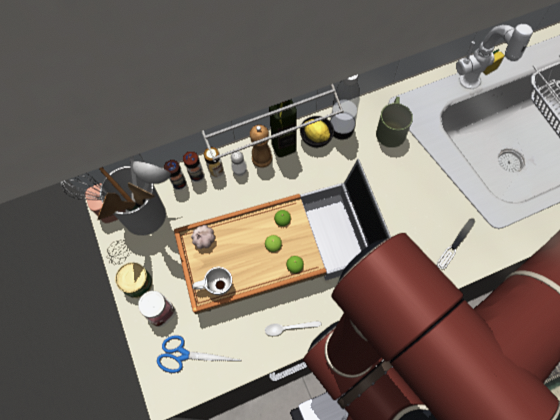

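View pics/scene0.png

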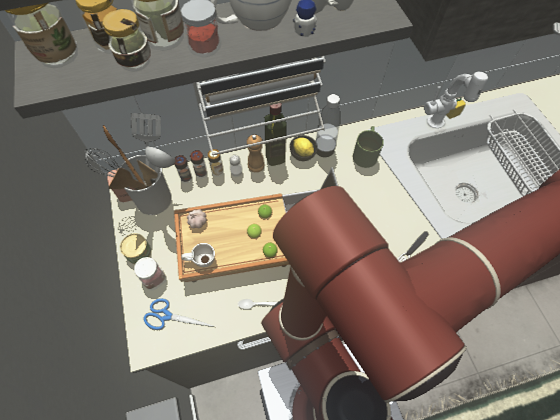

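The top view shows limes at about (283,218), (273,243) and (295,264). The garlic is at (204,237), the cup at (214,283), and the dark lid stands open at (367,204). Next I'll fit the station pose.

```bash
python3 - <<'E'
from h import *
f=grab_frame("top")
m=regions_of("station",f)[0]["pixels"]
P=pts(f,m)
A=P[(P[:,2]>.0755)&(P[:,2]<.084)&(P[:,1]>-.1)]   # rails
(c,wh,a)=cv2.minAreaRect(A[:,:2].astype(np.float32));print(c,wh,a)
A=P[(P[:,2]>.062)&(P[:,2]<.084)&(P[:,1]>-.14)]
print(cv2.minAreaRect(A[:,:2].astype(np.float32)))
# angle via far/near rails: bin along y
B=P[(P[:,2]>.0755)&(P[:,2]<.084)]
ys=np.arange(-.02,.24,.02);
for n,g in(("xmax",np.max),("xmin",np.min)):
    e=[g(B[abs(B[:,1]-y)<.01][:,0]) for y in ys];k=np.polyfit(ys,e,1);print(n,k,np.round(np.array(e)-np.polyval(k,ys),4))
L=P[(P[:,2]>.1)&(P[:,1]<-.1)]
print("lid",L.min(0),L.max(0)); 
for z in(.09,.11,.13,.15,.17,.182):
    q=L if z<.1 else L[abs(L[:,2]-z)<.006]; print(z,len(q),np.polyfit(q[:,0],q[:,1],1) if len(q)>9 else"")
l=regions_of("lid",f)[0]["pixels"];Q=pts(f,l)
A=np.c_[Q[:,0],Q[:,2],np.ones(len(Q))];print("plane y=",np.linalg.lstsq(A,Q[:,1],rcond=None)[0])
E
```

```text
(0.5122203826904297, 0.13034981489181519) (0.3252745270729065, 0.2176603078842163) 83.90482330322266
((0.5054280161857605, 0.07296955585479736), (0.4416936933994293, 0.21995677053928375), 84.2747573852539)
xmax [0.10593857 0.60641657] [ 0.0008  0.0003 -0.0009  0.0002 -0.0004 -0.0006 -0.0002 -0.0002  0.0011
  0.     -0.0006  0.0003  0.0002]
xmin [0.10386077 0.38928848] [ 0.0011 -0.0007 -0.0003  0.0003  0.0001  0.0002 -0.0007 -0.0002 -0.0005
  0.0003 -0.0002  0.0003  0.0004]
lid [ 0.38134615 -0.18533643  0.10007217] [ 0.58692613 -0.14332289  0.19053637]
0.09 1510 [-0.1003997  -0.11449269]
0.11 160 [-0.11273561 -0.0996931 ]
0.13 182 [-0.10800709 -0.10603931]
0.15 183 [-0.11292491 -0.10776945]
0.17 229 [-0.10850657 -0.11466551]
0.182 333 [-0.10681237 -0.12005959]
plane y= [ 0.11612153 -0.54391007  0.04393223]
```

```bash
cat >> h.py <<'E'
from scipy.spatial.transform import Rotation as Ro
YAW=-.105; O=np.array([.5036,.0483,0]); S=Ro.from_euler("z",YAW).as_matrix()
D=S@np.array([[0,1,0],[1,0,0],[0,0,-1.]])   # wanted tool axes: x=station y, y=station x, z down
def st(p): return (np.asarray(p)-O)@S
def go(*targets):
    s=state();q=s["tool_rot"];R=Ro.from_quat(np.r_[q[1:],q[0]]).as_matrix()
    p=s["tool_pos"];print("t",s["time"],"st mm",(st(p)*1e3).round(1),"F",np.round(s["contact_force"],1),"w",s["gripper_width"])
    print("turn(tool)",Ro.from_matrix(R.T@D).as_rotvec().round(3))
    for T in targets:
        T=O+S@np.array(T); print("cm in D frame",(D.T@(T-p)*100).round(2)); p=T
E
python3 - <<'E'
from h import *
go((.052,.035,.30))
E
```

```text
t 0.95 st mm [-203.9 -653.5  231.3] F [ 0.2 -0.1 -0.2] w 1.0020503769922071
turn(tool) [ 0.     0.    -1.085]
cm in D frame [68.85 25.59 -6.87]
```

Request:
jog_arm:
  moves:
    - [[2, 0, 0, -0.7, 0, 0, -0.1085], [2, 0, 0, -0.7, 0, 0, -0.1085], [2, 0, 0, -0.7, 0, 0, -0.1085], [2, 0, 0, -0.7, 0, 0, -0.1085], [2, 0, 0, -0.7, 0, 0, -0.1085], [2, 0, 0, -0.7, 0, 0, -0.1085], [2, 0, 0, -0.7, 0, 0, -0.1085], [2, 0, 0, -0.7, 0, 0, -0.1085], [2, 0, 0, -0.7, 0, 0, -0.1085], [2, 0, 0, -0.7, 0, 0, -0.1085]]

```text
time: 1.78
tool_pos: [0.2323, -0.5802, 0.3017]
tool_rot: [-0.0, 0.741, 0.671, 0.0]
contact_force: [0.2, 0.3, -0.4]
gripper_width: 0.234
grasp_force: 0.0
```

```bash
python3 - <<'E'
from h import *
go((.052,.035,.30))
E
```

```text
t 1.7833 st mm [-204.  -653.5  301.7] F [ 0.2  0.3 -0.4] w 0.23443861073207137
turn(tool) [ 0.    -0.     0.005]
cm in D frame [68.85 25.6   0.17]
```

Request:
jog_arm:
  moves:
    - [[2, 3.44, 1.28, 0, 0, 0, 0], [2, 3.44, 1.28, 0, 0, 0, 0], [2, 3.44, 1.28, 0, 0, 0, 0], [2, 3.44, 1.28, 0, 0, 0, 0], [2, 3.44, 1.28, 0, 0, 0, 0], [2, 3.44, 1.28, 0, 0, 0, 0], [2, 3.44, 1.28, 0, 0, 0, 0], [2, 3.44, 1.28, 0, 0, 0, 0], [2, 3.44, 1.28, 0, 0, 0, 0], [2, 3.44, 1.28, 0, 0, 0, 0], [2, 3.44, 1.28, 0, 0, 0, 0], [2, 3.44, 1.28, 0, 0, 0, 0], [2, 3.44, 1.28, 0, 0, 0, 0], [2, 3.44, 1.28, 0, 0, 0, 0], [2, 3.44, 1.28, 0, 0, 0, 0], [2, 3.44, 1.28, 0, 0, 0, 0], [2, 3.44, 1.28, 0, 0, 0, 0], [2, 3.44, 1.28, 0, 0, 0, 0], [2, 3.44, 1.28, 0, 0, 0, 0], [2, 3.44, 1.28, 0, 0, 0, 0]]

```text
time: 3.45
tool_pos: [0.5595, 0.0791, 0.3015]
tool_rot: [0.0, 0.743, 0.669, 0.0]
contact_force: [0.3, -1.0, -0.1]
gripper_width: 0.234
grasp_force: 0.0
```

```bash
python3 - <<'E'
from h import *
go((.052,.032,.30),(.052,.032,.074),(.052,-.092,.074))
E
```

```text
t 3.45 st mm [ 52.3  36.5 301.5] F [ 0.3 -1.  -0.1] w 0.2338329310606359
turn(tool) [0.001 0.    0.   ]
cm in D frame [-0.45 -0.03  0.15]
cm in D frame [ 0.   0.  22.6]
cm in D frame [-12.4   0.    0. ]
```

Request:
jog_arm:
  moves:
    - [[2, 0, 0, 3, 0, 0, 0], [2, 0, 0, 3, 0, 0, 0], [2, 0, 0, 3, 0, 0, 0], [2, 0, 0, 3, 0, 0, 0], [2, 0, 0, 3, 0, 0, 0], [2, 0, 0, 3, 0, 0, 0], [2, 0, 0, 2, 0, 0, 0], [2, 0, 0, 1.5, 0, 0, 0], [2, 0, 0, 0.8, 0, 0, 0], [2, 0, 0, 0.4, 0, 0, 0], [2, 0, 0, 0, 0, 0, 0]]

```text
time: 4.37
tool_pos: [0.5588, 0.0772, 0.0739]
tool_rot: [-0.0, 0.743, 0.669, -0.0]
contact_force: [0.8, 0.4, -0.6]
gripper_width: 0.229
grasp_force: 0.0
```

Request:
jog_arm:
  moves:
    - [[2, -0.8, 0, 0, 0, 0, 0], [2, -0.8, 0, 0, 0, 0, 0], [2, -0.8, 0, 0, 0, 0, 0], [2, -0.8, 0, 0, 0, 0, 0], [2, -0.8, 0, 0, 0, 0, 0], [2, -0.8, 0, 0, 0, 0, 0], [2, -0.8, 0, 0, 0, 0, 0], [2, -0.8, 0, 0, 0, 0, 0], [2, -0.8, 0, 0, 0, 0, 0], [2, -0.8, 0, 0, 0, 0, 0], [2, -0.8, 0, 0, 0, 0, 0], [2, -0.8, 0, 0, 0, 0, 0], [2, -0.8, 0, 0, 0, 0, 0], [2, -0.8, 0, 0, 0, 0, 0], [2, -0.8, 0, 0, 0, 0, 0], [2, -0.8, 0, 0, 0, 0, 0], [2, 0, 0, 0, 0, 0, 0], [2, 0, 0, 0, 0, 0, 0]]

```text
time: 5.87
tool_pos: [0.5455, -0.0505, 0.0743]
tool_rot: [-0.0, 0.744, 0.669, 0.0]
contact_force: [0.3, 0.4, -0.0]
gripper_width: 0.229
grasp_force: 0.0
```

```bash
cat > look.py <<'E'
from h import *
import sys
for n in sys.argv[2:]:
    f=grab_frame(n);cv2.imwrite(f"pics/{n}{sys.argv[1]}.png",f["color"])
    for r in regions_of("lime_a",f)[:6]:
        P=pts(f,r["pixels"])
        if r["p"]>.2 and len(P)>4: print(n,round(r["p"],2),np.round(r["rect"]),len(P),(st(np.median(P,0))*1e3).round())
E
python3 look.py 1 scene top; python3 -c "
from h import *
go((.052,-.092,.14),(-.005,.072,.14),(-.005,.072,.074))"
```

```text
scene 0.56 [270. 248.  14.  18.] 167 [-72. -11.  89.]
scene 0.53 [256. 231.  12.  13.] 129 [-8. 23. 90.]
top 0.51 [297. 263.  17.  16.] 249 [-70. -12.  91.]
top 0.51 [272. 244.  16.  15.] 226 [-6. 22. 91.]
top 0.35 [284. 236. 217. 155.] 11073 [-4. 69. 72.]
t 6.0667 st mm [ 52.  -93.1  74.3] F [ 0.2 -0.5 -0.2] w 0.2342256915554165
turn(tool) [-0. -0.  0.]
cm in D frame [ 0.11 -0.   -6.57]
cm in D frame [16.4 -5.7  0. ]
cm in D frame [0.  0.  6.6]
```

View pics/top1.png

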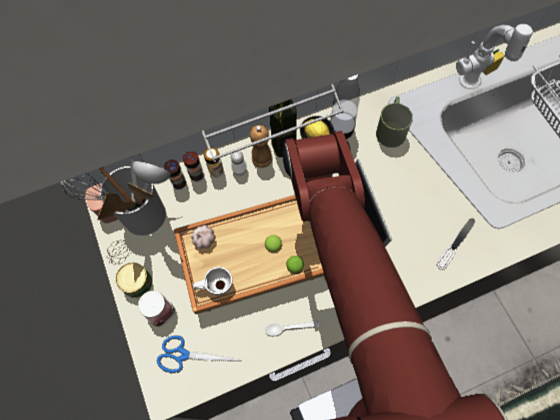

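Lime a has left the board, though the arm hides the caddy. The other two still sit at (273,244) and (295,264). Next is lime b.

Request:
jog_arm:
  moves:
    - [[2, 0, 0, -2.2, 0, 0, 0], [2, 0, 0, -2.2, 0, 0, 0], [2, 0, 0, -2.2, 0, 0, 0], [2, 2.7, -0.95, 0, 0, 0, 0], [2, 2.7, -0.95, 0, 0, 0, 0], [2, 2.7, -0.95, 0, 0, 0, 0], [2, 2.7, -0.95, 0, 0, 0, 0], [2, 2.7, -0.95, 0, 0, 0, 0], [2, 2.7, -0.95, 0, 0, 0, 0], [2, 0.3, 0, 0, 0, 0, 0], [2, 0, 0, 0, 0, 0, 0], [2, 0, 0, 2, 0, 0, 0], [2, 0, 0, 2, 0, 0, 0], [2, 0, 0, 1.4, 0, 0, 0], [2, 0, 0, 0.8, 0, 0, 0], [2, 0, 0, 0.4, 0, 0, 0], [2, 0, 0, 0, 0, 0, 0]]

```text
time: 7.48
tool_pos: [0.5059, 0.1193, 0.0736]
tool_rot: [-0.0, 0.744, 0.669, -0.001]
contact_force: [-0.0, -0.2, -0.2]
gripper_width: 0.236
grasp_force: 0.0
```

```bash
python3 -c "
from h import *
go((-.005,-.092,.074))"
```

```text
t 7.4833 st mm [-5.2 70.8 73.6] F [-0.  -0.2 -0.2] w 0.23600456215240764
turn(tool) [-0.001  0.    -0.001]
cm in D frame [-16.28   0.02  -0.04]
```

Sweep b, then set up behind c with 1.2 cm opening.

Request:
jog_arm:
  moves:
    - [[2, -0.9, 0, 0, 0, 0, 0], [2, -0.9, 0, 0, 0, 0, 0], [2, -0.9, 0, 0, 0, 0, 0], [2, -0.9, 0, 0, 0, 0, 0], [2, -0.9, 0, 0, 0, 0, 0], [2, -0.9, 0, 0, 0, 0, 0], [2, -0.9, 0, 0, 0, 0, 0], [2, -0.9, 0, 0, 0, 0, 0], [2, -0.9, 0, 0, 0, 0, 0], [2, -0.9, 0, 0, 0, 0, 0], [2, -0.9, 0, 0, 0, 0, 0], [2, -0.9, 0, 0, 0, 0, 0], [2, -0.9, 0, 0, 0, 0, 0], [2, -0.9, 0, 0, 0, 0, 0], [2, -0.9, 0, 0, 0, 0, 0], [2, -0.9, 0, 0, 0, 0, 0], [2, -0.9, 0, 0, 0, 0, 0], [2, -0.9, 0, 0, 0, 0, 0], [2, 0, 0, 0, 0, 0, 0], [2, 0, 0, 0, 0, 0, 0]]

```text
time: 9.15
tool_pos: [0.4892, -0.0416, 0.0743]
tool_rot: [-0.0, 0.744, 0.669, 0.0]
contact_force: [0.5, -0.3, -0.0]
gripper_width: 0.231
grasp_force: 0.0
```

```bash
python3 look.py 2 top; python3 -c "
from h import *
go((-.005,-.092,.14),(-.070,.038,.14),(-.070,.038,.074))"
```

```text
top 0.75 [296. 264.  16.  18.] 206 [-72. -12.  92.]
t 9.25 st mm [ -5.  -90.4  74.3] F [-0.4  0.3 -1.1] w 0.23527909465747915
turn(tool) [-0. -0.  0.]
cm in D frame [-0.16 -0.   -6.57]
cm in D frame [13.  -6.5  0. ]
cm in D frame [0.  0.  6.6]
```

Request:
jog_arm:
  moves:
    - [[2, -0.1, 0, -2.2, 0, 0, 0], [1.2, 0, 0, -2.2, 0, 0, 0], [1.2, 0, 0, -2.2, 0, 0, 0], [1.2, 2.6, -1.3, 0, 0, 0, 0], [1.2, 2.6, -1.3, 0, 0, 0, 0], [1.2, 2.6, -1.3, 0, 0, 0, 0], [1.2, 2.6, -1.3, 0, 0, 0, 0], [1.2, 2.6, -1.3, 0, 0, 0, 0], [1.2, 0.2, 0, 0, 0, 0, 0], [1.2, 0, 0, 0, 0, 0, 0], [1.2, 0, 0, 2, 0, 0, 0], [1.2, 0, 0, 2, 0, 0, 0], [1.2, 0, 0, 1.4, 0, 0, 0], [1.2, 0, 0, 0.8, 0, 0, 0], [1.2, 0, 0, 0.4, 0, 0, 0], [1.2, 0, 0, 0, 0, 0, 0]]

```text
time: 10.58
tool_pos: [0.438, 0.0954, 0.0736]
tool_rot: [-0.0, 0.743, 0.669, -0.001]
contact_force: [0.2, -0.1, 0.4]
gripper_width: 0.141
grasp_force: 0.0
```

```bash
python3 -c "
from h import *
go((-.070,-.092,.074))"
```

```text
t 10.5833 st mm [-70.1  40.   73.6] F [ 0.2 -0.1  0.4] w 0.14081381251521627
turn(tool) [-0.001  0.    -0.001]
cm in D frame [-1.32e+01  1.00e-02 -4.00e-02]
```

Request:
jog_arm:
  moves:
    - [[1.2, -0.75, 0, 0, 0, 0, 0], [1.2, -0.75, 0, 0, 0, 0, 0], [1.2, -0.75, 0, 0, 0, 0, 0], [1.2, -0.75, 0, 0, 0, 0, 0], [1.2, -0.75, 0, 0, 0, 0, 0], [1.2, -0.75, 0, 0, 0, 0, 0], [1.2, -0.75, 0, 0, 0, 0, 0], [1.2, -0.75, 0, 0, 0, 0, 0], [1.2, -0.75, 0, 0, 0, 0, 0], [1.2, -0.75, 0, 0, 0, 0, 0], [1.2, -0.75, 0, 0, 0, 0, 0], [1.2, -0.75, 0, 0, 0, 0, 0], [1.2, -0.75, 0, 0, 0, 0, 0], [1.2, -0.75, 0, 0, 0, 0, 0], [1.2, -0.75, 0, 0, 0, 0, 0], [1.2, -0.75, 0, 0, 0, 0, 0], [1.2, -0.75, 0, 0, 0, 0, 0], [1.2, -0.75, 0, 0, 0, 0, 0], [1.2, 0, 0, 0, 0, 0, 0], [1.2, 0, 0, 0, 0, 0, 0]]

```text
time: 12.25
tool_pos: [0.4241, -0.0387, 0.0743]
tool_rot: [-0.0, 0.744, 0.669, 0.0]
contact_force: [0.4, -0.9, 0.4]
gripper_width: 0.141
grasp_force: 0.0
```

```bash
python3 look.py 3 top; python3 -c "
from h import *
go((-.07,-.095,.30),(0,-.32,.30))"
```

```text
t 12.35 st mm [-70.  -94.4  74.3] F [-0.8 -0.4 -1. ] w 0.14060133416825393
turn(tool) [-0. -0. -0.]
cm in D frame [ -0.06  -0.   -22.57]
cm in D frame [-22.5   7.    0. ]
```

Request:
jog_arm:
  moves:
    - [[1.2, 0, 0, -3, 0, 0, 0], [1.2, 0, 0, -4, 0, 0, 0], [1.2, 0, 0, -4, 0, 0, 0], [1.2, 0, 0, -4, 0, 0, 0], [1.2, 0, 0, -4, 0, 0, 0], [1.2, 0, 0, -3.6, 0, 0, 0], [0, -3, 0.9, 0, 0, 0, 0], [0, -3, 0.9, 0, 0, 0, 0], [0, -3, 0.9, 0, 0, 0, 0], [0, -3, 0.9, 0, 0, 0, 0], [0, -3, 0.9, 0, 0, 0, 0], [0, -3, 0.9, 0, 0, 0, 0], [0, -3, 0.9, 0, 0, 0, 0], [0, -3, 0.7, 0, 0, 0, 0], [0, 0, 0, 0, 0, 0, 0]]

```text
time: 13.6
tool_pos: [0.4686, -0.2881, 0.2994]
tool_rot: [-0.0, 0.744, 0.668, -0.001]
contact_force: [-0.6, 0.5, -0.3]
gripper_width: 0.0
grasp_force: 0.0
```

```bash
python3 look.py 4 scene top; python3 -c "
from h import *
go((0,-.32,.30),(0,-.285,.12))
a,b=cv2.imread('pics/top4.png'),cv2.imread('pics/scene4.png')
cv2.imwrite('pics/c4.png',np.hstack([cv2.resize(a[140:340,160:420],(400,308)),cv2.resize(b[140:340,160:420],(400,308))]))"
```

```text
scene 0.61 [301. 218.  13.  15.] 121 [  40. -132.   32.]
scene 0.57 [311. 233.   9.  10.] 118 [ -16. -135.   32.]
top 0.57 [356. 253.  12.  17.] 183 [ -70. -171.   35.]
top 0.54 [328. 220.  15.  17.] 199 [  42. -131.   34.]
top 0.48 [334. 238.  17.  18.] 200 [ -16. -134.   33.]
t 13.8 st mm [   0.  -333.6  300.2] F [-0.4  0.6 -0.1] w 0.0039639299999330805
turn(tool) [-0.    -0.001  0.001]
cm in D frame [ 1.36 -0.    0.02]
cm in D frame [ 3.5  0.  18. ]
```

View pics/c4.png

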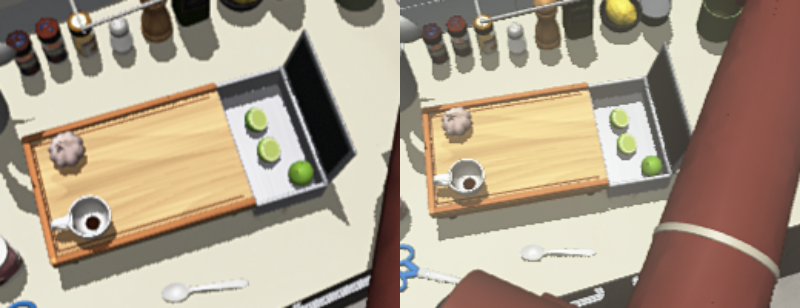

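All three limes lie on the caddy floor: in the left crop at about (257,120), (270,150) and (301,173). The garlic and cup are untouched. Now I'll lower the shut fingers behind the lid and push it over.

Request:
jog_arm:
  moves:
    - [[0, 0, 0, 3, 0, 0, 0], [0, 0, 0, 3, 0, 0, 0], [0, 0, 0, 3, 0, 0, 0], [0, 0, 0, 3, 0, 0, 0], [0, 0, 0, 3, 0, 0, 0], [0, 0, 0, 2, 0, 0, 0], [0, 2, 0, 0, 0, 0, 0], [0, 2, 0, 0, 0, 0, 0], [0, 2, 0, 0, 0, 0, 0], [0, 1, 0, 0, 0, 0, 0], [0, 0.8, 0, 0, 0, 0, 0], [0, 0.8, 0, 0, 0, 0, 0], [0, 0.8, 0, 0, 0, 0, 0], [0, 0.8, 0, 0, 0, 0, 0], [0, 0.8, 0, 0, 0, 0, 0], [0, 0.8, 0, 0, 0, 0, 0], [0, 0, 0, 0, 0, 0, 0]]

```text
time: 15.22
tool_pos: [0.4811, -0.1659, 0.1303]
tool_rot: [-0.0, 0.743, 0.669, 0.0]
contact_force: [-0.2, 0.2, -0.1]
gripper_width: -0.002
grasp_force: 0.0
```

```bash
python3 -c "
from h import *
go((0,-.141,.13),(0,-.130,.1135),(0,-.121,.092),(0,-.118,.069))"
```

```text
t 15.2167 st mm [   0.  -215.3  130.3] F [-0.2  0.2 -0.1] w -0.0020586521137951346
turn(tool) [-0.    -0.001  0.001]
cm in D frame [ 7.43 -0.    0.03]
cm in D frame [1.1  0.   1.65]
cm in D frame [ 0.9  -0.    2.15]
cm in D frame [ 0.3 -0.   2.3]
```

Request:
jog_arm:
  moves:
    - [[0, 0.8, 0, 0, 0, 0, 0], [0, 0.8, 0, 0, 0, 0, 0], [0, 0.8, 0, 0, 0, 0, 0], [0, 0.8, 0, 0, 0, 0, 0], [0, 0.8, 0, 0, 0, 0, 0], [0, 0.8, 0, 0, 0, 0, 0], [0, 0.8, 0, 0, 0, 0, 0], [0, 0.8, 0, 0, 0, 0, 0], [0, 0.8, 0, 0, 0, 0, 0], [0, 0.2, 0, 0, 0, 0, 0]]

```text
time: 16.05
tool_pos: [0.4888, -0.092, 0.1304]
tool_rot: [-0.0, 0.743, 0.669, 0.0]
contact_force: [-0.3, -0.3, 0.8]
gripper_width: -0.002
grasp_force: 0.4
```

Request:
jog_arm:
  moves:
    - [[0, 0.4, 0, 0.5, 0, 0, 0], [0, 0.4, 0, 0.6, 0, 0, 0], [0, 0.3, 0, 0.6, 0, 0, 0], [0, 0.3, 0, 0.7, 0, 0, 0], [0, 0.3, 0, 0.7, 0, 0, 0], [0, 0.3, 0, 0.7, 0, 0, 0], [0, 0.1, 0, 0.7, 0, 0, 0], [0, 0.1, 0, 0.7, 0, 0, 0], [0, 0.1, 0, 0.4, 0, 0, 0], [0, 0, 0, 0, 0, 0, 0]]

```text
time: 16.88
tool_pos: [0.4909, -0.0705, 0.0739]
tool_rot: [-0.0, 0.743, 0.669, -0.0]
contact_force: [1.0, -0.4, -0.4]
gripper_width: -0.001
grasp_force: 0.0
```

```bash
python3 look.py 5 scene top; python3 -c "
from h import *
go((0,-.118,.069))
a,b=cv2.imread('pics/top5.png'),cv2.imread('pics/scene5.png')
cv2.imwrite('pics/c5.png',np.hstack([cv2.resize(a[140:340,200:460],(400,308)),cv2.resize(b[140:340,200:460],(400,308))]))"
```

```text
t 17.0833 st mm [-1.000e-01 -1.195e+02  7.400e+01] F [ 0.3 -0.5  0.8] w -0.00023631867945051065
turn(tool) [-0. -0. -0.]
cm in D frame [0.15 0.01 0.5 ]
```

View pics/c5.png

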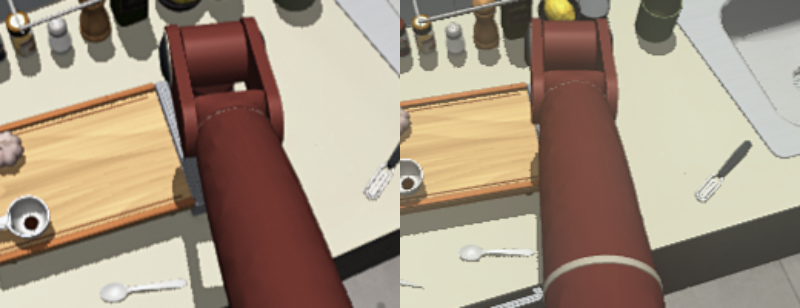

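The arm hides most of the lid, but it no longer stands up and looks nearly shut. I'll press down gently until the force rises.

Request:
jog_arm:
  moves:
    - [[0, 0, 0, 0.1, 0, 0, 0], [0, 0, 0, 0.1, 0, 0, 0], [0, 0, 0, 0.1, 0, 0, 0], [0, 0, 0, 0.1, 0, 0, 0], [0, 0, 0, 0, 0, 0, 0]]

```text
time: 17.5
tool_pos: [0.4913, -0.0706, 0.0733]
tool_rot: [-0.001, 0.743, 0.669, -0.001]
contact_force: [-9.3, 2.6, 19.2]
gripper_width: -0.001
grasp_force: 9.3
```

Firm stop at z = 73.3 mm with 19 N, which matches the hinge height plus the lid thickness. I'll retreat and check.

Request:
jog_arm:
  moves:
    - [[0, 0, 0, -0.5, 0, 0, 0], [0, 0, 0, -2, 0, 0, 0], [0, 0, 0, -4, 0, 0, 0], [0, 0, 0, -4, 0, 0, 0], [0, 0, 0, -4, 0, 0, 0], [0, 0, 0, -4, 0, 0, 0], [0, -4, 0, 0, 0, 0, 0], [0, -4, 0, 0, 0, 0, 0], [0, -4, 0, 0, 0, 0, 0], [0, -4, 0, 0, 0, 0, 0], [0, -4, 0, 0, 0, 0, 0], [0, -4, 0, 0, 0, 0, 0], [0, -4, 0, 0, 0, 0, 0], [0, 0, 0, 0, 0, 0, 0]]

```text
time: 18.67
tool_pos: [0.4601, -0.3548, 0.2545]
tool_rot: [0.0, 0.745, 0.667, -0.001]
contact_force: [-0.1, -0.3, 0.1]
gripper_width: -0.003
grasp_force: 0.0
```

```bash
python3 look.py 6 top; python3 -c "
from h import *
f=grab_frame('top');P=st(pts(f,f['depth']>0))
for y in(-.19,-.17,-.15,-.13,-.11,-.09):
    q=P[(abs(P[:,1]-y)<.006)&(abs(P[:,0])<.09)];print(y,len(q),np.percentile(q[:,2],[5,50,95]).round(4))
a=f['color'];cv2.imwrite('pics/c6.png',cv2.resize(a[120:340,130:430],(800,587)))"
```

```text
-0.19 311 [0.072  0.0752 0.0787]
-0.17 337 [0.0711 0.0752 0.0787]
-0.15 330 [0.071  0.075  0.0784]
-0.13 334 [0.0712 0.0749 0.0789]
-0.11 332 [0.0712 0.0749 0.0785]
-0.09 377 [0.0085 0.075  0.0789]
```

View pics/c6.png

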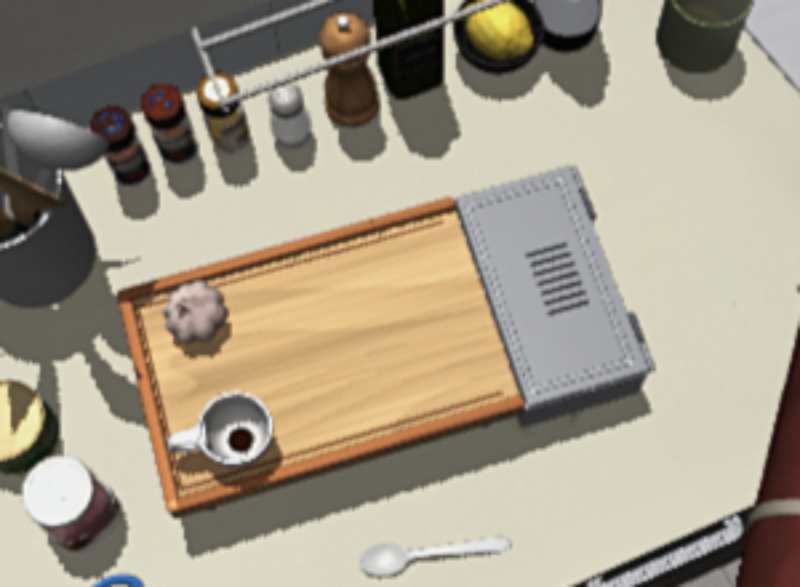

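The lid at (555,285) is level from hinge to free edge, so it is shut. The board is clear apart from the garlic and cup, which haven't moved.

```bash
python3 -c "
from plant import *
print(job_done())"
```

```text
the job is handed in; nothing more can be done
None
```

The job is handed in: all three lime halves are in the caddy, the lid is fully shut, the garlic and cup are where they stood, and it took about 19 s.

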